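# Index the lens carousel and swing the loupe over the light window

## Robot

A 6-joint arm with a two-finger parallel gripper is mounted at the origin on the work surface. World frame = base frame: x ahead of the robot, y to its left, z up, the work surface at z = 0. Lengths are in m, angles in rad, forces in N, time in s.
With the tool pointing down it reaches from about 0.375 to 0.9 m from the base axis. Payload 3.1 kg.
Tool frame: the origin (TCP) lies at the very end of the fingers, on their centre line; the grasp point (between the pads) lies 19 mm behind it (r.grip_point_offset is the distance from the TCP to the grasp point, in m); z points along the fingers, y is the line along which they close (so a half turn about z gives the same grasp; the last joint's range is limited). The gripper opens to 87 mm and grips with 3 to 60 N. Pads are 19 mm wide; open, the fingers measure 117 mm over their backs; the gripper's body (75 mm by 190 mm) begins 51 mm behind the grasp point.
Start: joints at [0.943, 0.527, 1.433, -0, 1.181, -0.178], TCP at [0.272, 0.563, 0.223] pointing down, gripper open.
Joint ranges: [-3.08, 3.08], [-0.75, 2.2], [0.22, 2.44], [-1.43, 4.57], [0, 2.65], [-2.85, 2.85]. Speed limits (rad/s): [2.79, 2.79, 3.14, 3.14, 3.14, 3.14].

## Interface

Orientations are given as a unit quaternion [x, y, z, w].
In Python, from station import r gives the robot as it stands.
- The arm moves only by the tool move_arm, never from a script. Its argument "motion" is a list of rows, each a list of 6 numbers: the shift along the tool's x, y, z scaled (see below), then the turn, a rotation vector about the tool's x, y, z scaled (see below). A call has 1 to 12 rows; each row is the pose to reach, as a shift and turn from the pose commanded when the call began, along the tool's axes at that moment; what a row does not reach only later rows make up. The controller multiplies each number of a shift by 150 mm and each number of a turn by 120 degrees. A row lasts 1/12 s, in which the tool goes at most 41.7 mm and 7.16 degrees, less where a joint would pass 70% of its speed; a pose out of reach is approached as far as the arm can. A call with a number of a shift or a turn outside -1 to 1 is refused whole. A call with a gripper value outside its range is refused whole. "claw" is the finger opening in mm, from 0 to 87, set as the call begins (left out, the last holds). The fingers move at their own pace and stop on an object; "squeeze" is the grip in N (left out, the last holds). Time passes only in rows, so rows that repeat a pose let the fingers close. It gives the time, the measured TCP pose, the force, the opening and the grip force at its end, in the units of the state.
- r.state(): the state, without advancing time (a new reading comes with each control period).
- r.snapshot(name): name is "scene" or "side" or "wrist"; returns a dict with "image" (480x640x3 uint8, red, green, blue), "intrinsics" (3x3 intrinsics, pixels), "R" (3x3) and "t" (3): a world point X has camera coordinates R X + t. Camera axes: x right, y down, z forward; pixel columns grow to the right and rows downward; lengths in m; the calibration is good to about 2 mm. A picture is of the moment at which its call begins. There is no depth.
- r.sign_off(): hands the job in; it is judged then, once.
The state is a dict: "time_s": time; "joints": joint angles; "qvel": joint speeds; "joint_efforts": joint torques, N m; "tool_pos": TCP position; "ee_rot": TCP orientation; "contact_force": force on the tool from outside, world axes, zero at the start; "moment": the same for the moment, N m; "gripper_width": finger opening in m; "finger_force": force on a finger pad.
Only numpy, scipy, OpenCV 4.12 (cv2) and the standard library are available. Lean on these libraries where they do the work, as an engineer would, in place of code of your own. Each camera call takes 0.05 s, during which the arm holds its last target. There are 200 camera calls.

## Task

On the lens inspection fixture, push the carousel round by one of its arms with a fingertip until its one square lens holder is centred over the round lit window. Then push the swing loupe's arm round the same way until the loupe's lens is centred over that window too, with the square holder still centred below it. Push gently, do not pinch or lift anything, leave the things standing around where they are, and finish clear of everything.

Things in the scene. Friction and masses are not known exactly. Their poses are not given: they have to be found in the camera images.
- fixture: Fixed dark steel base plate, 280 x 420 x 12 mm, on the table; place and yaw vary. Origin on the underside below the carousel's axis (plate centre 55 along its +y). A grey light box 66 x 66, top 52 above the table, stands 115 along its +y. The loupe's post (20 dia) stands at 70, 215 in its own x, y.
- window (a point): Centre of the round white lit window, 40 mm dia, on top of the light box, 53 above the table, 115 from the carousel's axis. The light box (top 52) and small loose things (up to 62) are all that lies below the carousel's arms.
- carousel: Aluminium wheel of five arms 72 degrees apart on a vertical axis; origin on the axis, 80 mm above the table. Hub 56 dia, its cap 108 above the table. Holders are centred 115 from the axis: four round rings (40 to 52 dia), one square frame on its own +x arm. Turns both ways without end or clicks and stays where left (friction 0.07 N m, about 1 N at 75 from the axis).
- spoke (a point): Point on the square holder's arm, 75 mm from the carousel axis, mid-height (89 above the table): a place to push. Every arm is a bar 12 wide, underside 83 and top 95 above the table, bare from 28 to about 88 from the axis.
- holder (a point): Centre of the square lens holder (52 x 52 mm frame, 12 high), 89 above the table, 115 from the carousel axis along the carousel's own +x.
- loupe: White swing loupe on a vertical axis; origin on the axis, 116 mm above the table, hub 34 dia, highest point 134. Its arm runs along its own +x. Starts 0.7 to 1.5 rad clockwise (from above) of the window: push it anticlockwise. It passes over the carousel without touching, can go 0.6 rad past the window, and stays where left (friction 0.06 N m).
- loupe_arm (a point): Point on the loupe's arm 62 mm from the loupe's axis, 125 above the table: a place to push (about 1 N). The arm is a bar 12 wide, underside 118 and top 132 above the table, bare from 17 to 88 from the axis.
- lens (a point): Centre of the loupe's lens in a ring 68 mm dia, 125 above the table, on the loupe's own +x, 122 from its axis.
- canister: small grey plastic lens canister with black lid, 36 dia x 45 high mm, loose; origin at the centre of its underside; to be left alone, standing on the base plate, below the carousel's level.
- spacer: aluminium spacer ring, 40 dia x 14 high mm, loose; origin at the centre of its underside; to be left alone, standing on the base plate, below the carousel's level.
- jar: small amber jar with white lid, 42 dia x 50 high mm, loose; origin at the centre of its underside; to be left alone, standing on the base plate, below the carousel's level.
- blower: black rubber blower bulb with upright nozzle, 66 dia x 160 high mm, loose; origin at the centre of its underside; to be left alone, on the table beside the fixture.
- mug: white mug, 84 dia x 90 high mm, loose; origin at the centre of its underside; to be left alone, on the table beside the fixture.
- flask: steel drinking bottle with black cap, 70 dia x 200 high mm, loose; origin at the centre of its underside; to be left alone, on the table beside the fixture.
- brush: brush lying flat, 200 long, 42 wide and 20 high mm, loose; origin at the centre of its underside; to be left alone, on the table beside the fixture.

How it is judged:
By the outcome, as a careful person would: the job done as asked, in the order asked, and still so for the second after the job is handed in, with the robot touching nothing.
It also fails if it takes over 64 s, if anything falls off the work surface, if the arm or the gripper's body presses on something with over 40 N, if the wrist force passes 120 N, or if a joint passes its speed limit or range.

## Working session

There is one attempt and no reset: what is moved stays moved. The work goes in short steps, Python scripts to look and compute and a tool call to move; the robot and the scene stay as the last step left them, time stands still between calls to the robot, and variables do not carry over. Pictures are saved under pics/ and viewed, at most 10 in all, crops included, and the job is handed in when it is done.

Besides the shell and the picture viewer there is one more tool, called after "Request:" by a JSON object that holds its "fn" and its "kwargs", one argument or row to a line. move_arm: Moves the arm, as the interface text tells. Shifts and turns lie within -1 to 1; 1 stands for 150 mm of shift or 120 degrees of turn. Its arguments: {"type":"object","properties":{"motion":{"type":"array","items":{"type":"array","items":{"type":"number","minimum":-1,"maximum":1}}},"claw":{"type":"number"},"squeeze":{"type":"number"}},"required":["motion"]}

```bash
mkdir -p pics; ls; python3 - <<'E'
from station import r
import cv2,pickle
d={}
for n in("scene","side","wrist"):
    s=r.snapshot(n); d[n]=s
    cv2.imwrite(f"pics/{n}0.png",s["image"][:,:,::-1])
    print(n,s["intrinsics"][0,0],s["R"].round(3).tolist(),s["t"].round(3).tolist(), (-s["R"].T@s["t"]).round(3))
pickle.dump(d,open("s0.pkl","wb"))
print(r.state())
E
```

```text
pics
scene 534.1491954717101 [[-0.002, 1.0, -0.0], [0.831, 0.001, -0.556], [-0.556, -0.001, -0.831]] [-0.027, -0.382, 1.663] [1.241 0.03  1.17 ]
side 511.18166437113126 [[0.704, -0.71, -0.015], [-0.447, -0.427, -0.786], [0.551, 0.56, -0.618]] [-0.346, 0.311, 1.121] [-0.235 -0.741  0.932]
wrist 358.2175253855736 [[0.434, 0.901, -0.002], [0.867, -0.417, 0.273], [0.245, -0.121, -0.962]] [-0.623, -0.032, 0.391] [0.202 0.595 0.384]
{'time_s': 0.15, 'joints': array([ 9.42512427e-01,  5.28264531e-01,  1.43358369e+00, -1.02302112e-05,
        1.18140637e+00, -1.78480398e-01]), 'qvel': array([ 0.00188483, -0.00447608, -0.00436598,  0.00011126,  0.00125096,
       -0.00066135]), 'joint_efforts': array([ 7.55385299e-04, -4.40428948e+01, -1.76843315e+01,  6.33794675e-02,
        5.52399165e-02, -8.76020476e-05]), 'tool_pos': array([0.27137871, 0.56239652, 0.22179685]), 'ee_rot': array([ 2.23008615e-01,  9.74816120e-01, -7.66129356e-04, -3.21829633e-04]), 'contact_force': array([ 0.39784987, -0.56774388,  0.19436858]), 'moment': array([-0.05125356, -0.02853412, -0.01794259]), 'finger_force': 0.0, 'gripper_width': 0.08706358109313242}
```

View pics/scene0.png

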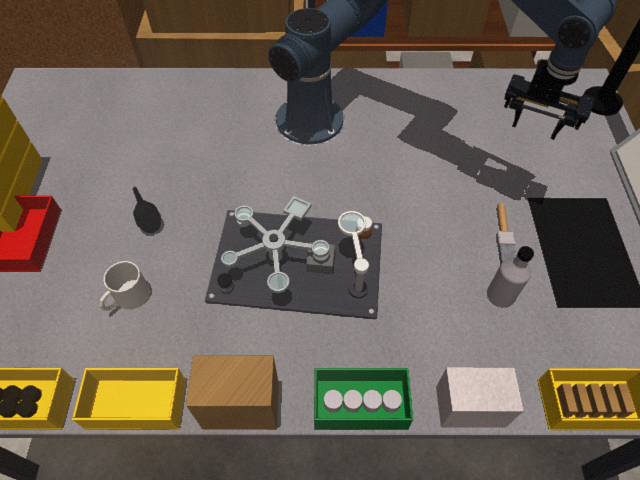

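View pics/side0.png

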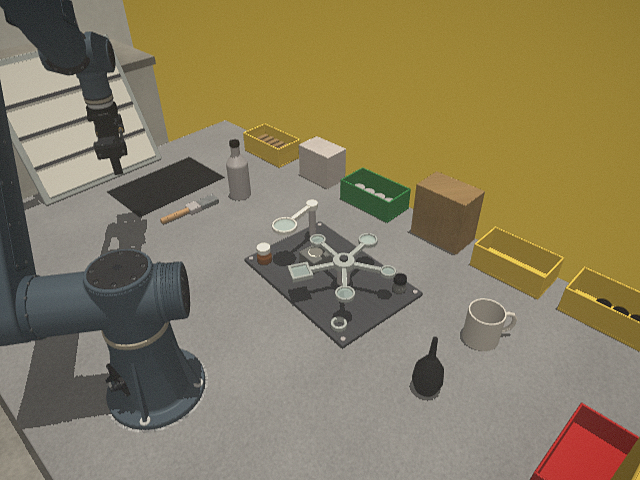

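The scene picture shows the hub at about (274,240), the square holder at (297,208), the light box at (320,258), the loupe post at (361,267) and its lens at (351,223). The side view agrees. The tall items all stand off the fixture.

```bash
cat > h.py <<'E'
import numpy as np, pickle, cv2
from scipy.spatial.transform import Rotation as Ro
def ray(s,px,z):
    c=-s["R"].T@s["t"]; d=s["R"].T@np.linalg.solve(s["intrinsics"],[px[0],px[1],1.])
    return c+d*(z-c[2])/d[2]
def proj(s,X):
    q=s["intrinsics"]@(s["R"]@np.asarray(X)+s["t"]); return q[:2]/q[2]
def togo(st,target,rotz=0):  # scaled shift to a world point along the tool axes
    return (Ro.from_quat(st["ee_rot"]).inv().apply(np.asarray(target)-st["tool_pos"])/.15).round(3)
E
python3 - <<'E'
from h import *
from station import r
s=pickle.load(open("s0.pkl","rb"))["scene"]
for n,p,z in(("hub",(274,239),.108),("sq",(297,208),.089),("post",(361,266),.134),("lens",(351,223),.125),("box",(320,253),.053),
  ("c1",(228,213),.012),("c2",(378,227),.012),("c3",(372,312),.012),("c4",(211,297),.012),("blower",(140,193),.16),("flask",(525,253),.2)):
    print(n,ray(s,p,z).round(3))
st=r.state(); print(Ro.from_quat(st["ee_rot"]).as_matrix().round(3).tolist())
E
```

```text
hub [ 0.524 -0.079  0.108]
sq [ 0.416 -0.027  0.089]
post [0.615 0.124 0.134]
lens [0.489 0.106 0.125]
box [0.529 0.032 0.053]
c1 [ 0.374 -0.217  0.012]
c2 [0.42  0.186 0.012]
c3 [0.67  0.156 0.012]
c4 [ 0.63  -0.234  0.012]
blower [ 0.425 -0.405  0.16 ]
flask [0.622 0.473 0.2  ]
[[-0.901, 0.435, -0.001], [0.435, 0.901, -0.001], [0.0, -0.002, -1.0]]
```

Request:
{"fn": "move_arm", "kwargs": {
  "motion": [
    [-0.1,-0.08,-0.1,0,0,0],
    [-0.25,-0.2,-0.2,0,0,0],
    [-0.45,-0.36,-0.3,0,0,0],
    [-0.65,-0.52,-0.4,0,0,0],
    [-0.85,-0.67,-0.5,0,0,0],
    [-1,-0.8,-0.6,0,0,0]
  ],
  "claw": 0
}}

```text
time_s: 0.65
tool_pos: [0.3553, 0.3872, 0.3129]
ee_rot: [0.223, 0.975, -0.001, 0.0]
contact_force: [0.4, 0.5, 0.2]
gripper_width: 0.055
finger_force: 0.0
```

Request:
{"fn": "move_arm", "kwargs": {
  "motion": [
    [-0.2,-0.16,-0.05,0,0,0],
    [-0.4,-0.32,-0.1,0,0,0],
    [-0.6,-0.48,-0.15,0,0,0],
    [-0.8,-0.64,-0.2,0,0,0],
    [-1,-0.8,-0.25,0,0,0]
  ]
}}

```text
time_s: 1.07
tool_pos: [0.4376, 0.2145, 0.3503]
ee_rot: [0.223, 0.975, -0.0, -0.0]
contact_force: [0.9, 0.3, -0.4]
gripper_width: 0.0218
finger_force: 0.0
```

Request:
{"fn": "move_arm", "kwargs": {
  "motion": [
    [-0.2,-0.16,0,0,0,-0.04],
    [-0.4,-0.32,0,0,0,-0.08],
    [-0.6,-0.48,0,0,0,-0.12],
    [-0.8,-0.64,0,0,0,-0.16],
    [-0.95,-0.77,0,0,0,-0.2],
    [-1,-0.83,0,0,0,-0.215],
    [-1,-0.83,0,0,0,-0.215],
    [-1,-0.83,0,0,0,-0.215]
  ]
}}

```text
time_s: 1.73
tool_pos: [0.5181, 0.0387, 0.3496]
ee_rot: [0.001, 1.0, 0.0, -0.001]
contact_force: [-0.3, -0.1, 0.5]
gripper_width: 0.0002
finger_force: 0.0
```

```bash
python3 - <<'E'
from h import *
from station import r
s=r.snapshot("wrist"); pickle.dump(s,open("w1.pkl","wb"))
cv2.imwrite("pics/w1.png",s["image"][:,:,::-1])
st=r.state(); print(st["time_s"],st["tool_pos"],st["joints"].round(2),-s["R"].T@s["t"])
E
```

```text
1.7833 [0.51781736 0.03954265 0.34970344] [-0.14  0.25  1.52  0.    1.38 -1.71] [0.4416186  0.03873201 0.51171325]
```

View pics/w1.png

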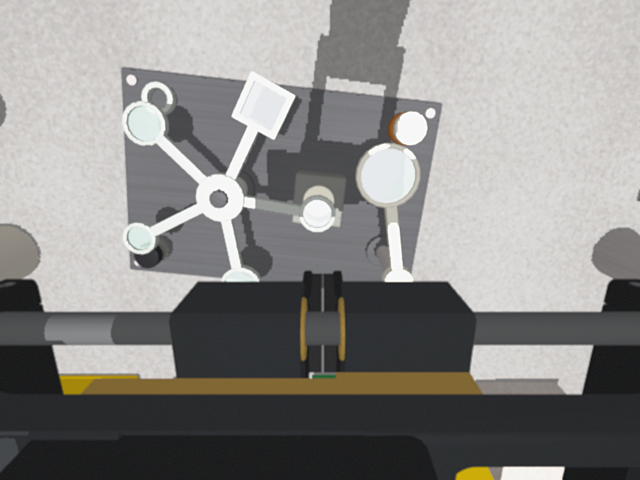

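The wrist view shows the hub at (219,198), the square holder at (264,105), a ring over the light box at (318,210), the lens at (388,175) and the loupe's hub at about (398,275), half hidden by the gripper.

```bash
python3 - <<'E'
from h import *
s=pickle.load(open("w1.pkl","rb")); im=s["image"]
g=im.min(2)
print("grey",[(p,im[p[1],p[0]].tolist()) for p in((219,182),(219,198),(264,105),(260,80),(388,175),(388,146),(398,240),(318,190),(300,180))])
m=((g>170)).astype(np.uint8); m[285:]=0
cv2.imwrite("pics/m1.png",np.vstack([cv2.resize(im[50:300,110:450],(800,588))[:,:,::-1]]))
E
```

```text
grey [((219, 182), [246, 247, 246]), ((219, 198), [130, 130, 135]), ((264, 105), [230, 232, 235]), ((260, 80), [247, 247, 247]), ((388, 175), [231, 234, 237]), ((388, 146), [249, 249, 245]), ((398, 240), [249, 249, 250]), ((318, 190), [212, 208, 194]), ((300, 180), [107, 108, 105])]
```

View pics/m1.png

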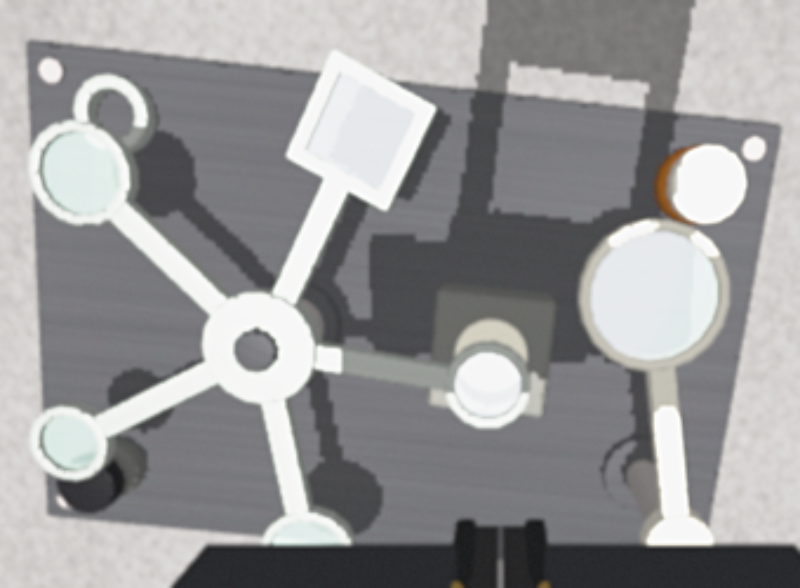

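```bash
cat >> h.py <<'E'
def rigid(A,B):  # 2D fit B = R A + t
    A=np.array(A,float);B=np.array(B,float);a=A.mean(0);b=B.mean(0);P=A-a;Q=B-b
    th=np.arctan2((P[:,0]*Q[:,1]-P[:,1]*Q[:,0]).sum(),(P*Q).sum())
    c,s=np.cos(th),np.sin(th);R=np.array([[c,-s],[s,c]]);return th,R,b-R@a
E
python3 - <<'E'
from h import *
s=pickle.load(open("w1.pkl","rb"))
f=lambda p,z: ray(s,(p[0]/2.353+110-.5,p[1]/2.353+50-.5),z)[:2]
hub=f((258,347),.108); A=[(0,0),(-.14,-.155),(-.14,.265),(.14,-.155)]
B=[hub,f((27,41),.012),f((780,125),.012),f((48,514),.012)]
th,R,t=rigid(A,B); print("yaw",th,t,[(R@a+t-b).round(4).tolist() for a,b in zip(np.array(A),B)])
W=R@[0,.115]+t; P=R@[.07,.215]+t; print("window",W,"post",P,"hub",hub)
box=np.mean([f(p,.052) for p in((441,286),(555,295),(430,402),(543,414))],0); print("box",box)
sq=np.mean([f(p,.095) for p in((333,50),(437,106),(388,211),(287,157))],0); v=sq-hub; print("sq",sq,np.linalg.norm(v),np.degrees(np.arctan2(v[1],v[0])))
v=W-hub; print("win ang",np.degrees(np.arctan2(v[1],v[0])),np.linalg.norm(v))
L=f((655,295),.130); v=L-P; print("lens",L,np.linalg.norm(v),np.degrees(np.arctan2(v[1],v[0])))
v=W-P; print("win from post",np.degrees(np.arctan2(v[1],v[0])),np.linalg.norm(v))
for n,p,z in(("r1",(488,382),.095),("r2",(82,172),.095),("r3",(68,443),.095)):
    v=f(p,z)-hub; print(n,np.linalg.norm(v),np.degrees(np.arctan2(v[1],v[0])))
E
```

```text
yaw -0.10542652860353997 [ 0.51262262 -0.07963368] [[0.0018, -0.0014], [-0.0022, -0.0008], [-0.0015, 0.0035], [0.0019, -0.0012]]
window [0.52472422 0.03472782] post [0.6048587 0.1268064] hub [ 0.5108461  -0.07820733]
box [0.5225101  0.03443831]
sq [ 0.41207602 -0.02578936] 0.11181757855793681 152.0447978861499
win ang 82.9942867798483 0.11378466322174896
lens [0.48374536 0.10840838] 0.12250277066718171 -171.36238016088032
win from post -131.03251533625678 0.12206555615733705
r1 0.11267111234746491 79.66753831389197
r2 0.1140668423633351 -135.36752431174335
r3 0.11760334416087742 -63.78692088934507
```

Both the radii and the ring angles fit the sizes given. The wheel stands at 152.1° and the window at about 84°, so the carousel has to turn about 68° clockwise. I'll go down on the far side of the square arm.

Request:
{"fn": "move_arm", "kwargs": {
  "motion": [
    [0.06,-0.1,0.1,0,0,0.03],
    [0.16,-0.25,0.3,0,0,0.08],
    [0.3,-0.45,0.5,0,0,0.13],
    [0.42,-0.63,0.7,0,0,0.18],
    [0.5,-0.75,0.9,0,0,0.22],
    [0.533,-0.793,1,0,0,0.233],
    [0.533,-0.793,1,0,0,0.233],
    [0.533,-0.793,1,0,0,0.233]
  ]
}}

```text
time_s: 2.45
tool_pos: [0.4382, -0.0789, 0.1999]
ee_rot: [0.241, 0.971, 0.0, -0.001]
contact_force: [-0.2, -0.8, -0.1]
gripper_width: 0.0008
finger_force: 0.0
```

Request:
{"fn": "move_arm", "kwargs": {
  "motion": [
    [0,0,0.08,0,0,0],
    [0,0,0.2,0,0,0],
    [0,0,0.35,0,0,0],
    [0,0,0.5,0,0,0],
    [0,0,0.62,0,0,0],
    [0,0,0.72,0,0,0],
    [0,0,0.773,0,0,0],
    [0,0,0.773,0,0,0],
    [0,0,0.773,0,0,0]
  ]
}}

```text
time_s: 3.2
tool_pos: [0.44, -0.0797, 0.0849]
ee_rot: [0.24, 0.971, -0.0, 0.001]
contact_force: [0.1, 0.2, 0.5]
gripper_width: 0.0003
finger_force: 0.0
```

```bash
python3 - <<'E'
from h import *
from station import r
s=r.snapshot("wrist"); pickle.dump(s,open("w2.pkl","wb"))
cv2.imwrite("pics/w2.png",s["image"][:,:,::-1])
st=r.state(); print(st["time_s"],st["tool_pos"],st["contact_force"],st["joints"].round(2),Ro.from_quat(st["ee_rot"]).as_matrix().round(3).tolist())
# plan: follow arm angle a, finger at r=.068, offset d behind centreline; in tool axes of now
H=np.array([.5115,-.079]);p0=st["tool_pos"][:2];R0=Ro.from_quat(st["ee_rot"]);x0=R0.as_matrix()[:2,0];a0=np.degrees(np.arctan2(x0[1],x0[0]))
print("yaw",a0)
d=.021
for a in np.arange(152,82,-5):
    u=np.array([np.cos(np.radians(a)),np.sin(np.radians(a))]);n=np.array([-u[1],u[0]])
    p=H+.068*u+d*n-p0; q=R0.inv().apply([*p,0])/.15
    print(a,q[:2].round(3),"turn",round((a0-a)/120,3))
E
```

```text
3.25 [ 0.439987   -0.07988689  0.08516596] [-0.31014025 -0.01167922  0.74348384] [-0.43  0.54  1.99  0.    0.6  -1.52] [[-0.884, 0.467, 0.003], [0.467, 0.884, -0.001], [-0.003, 0.0, -1.0]]
yaw 152.14802215741042
152 [0.035 0.089] turn 0.001
147 [0.045 0.129] turn 0.043
142 [0.052 0.17 ] turn 0.085
137 [0.055 0.211] turn 0.126
132 [0.055 0.253] turn 0.168
127 [0.051 0.294] turn 0.21
122 [0.044 0.335] turn 0.251
117 [0.033 0.374] turn 0.293
112 [0.018 0.413] turn 0.335
107 [0.    0.451] turn 0.376
102 [-0.021  0.486] turn 0.418
97 [-0.045  0.52 ] turn 0.46
92 [-0.072  0.551] turn 0.501
87 [-0.101  0.58 ] turn 0.543
```

View pics/w2.png

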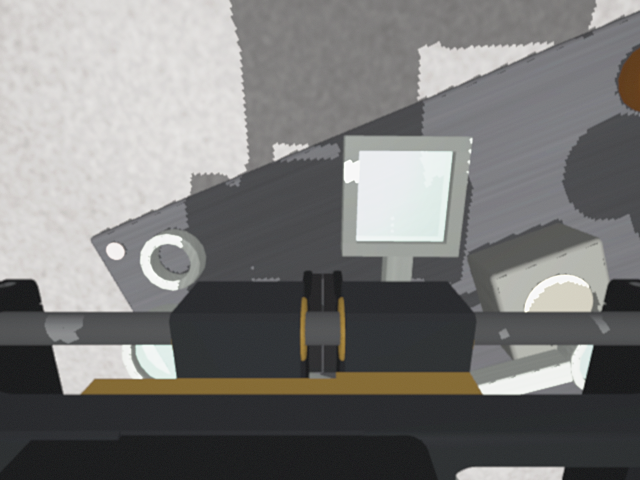

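The square holder is to the right of the fingers, at about (403,197), and the fingers are in the gap behind its arm. I start the push, tracking the arm's angle.

Request:
{"fn": "move_arm", "kwargs": {
  "motion": [
    [0.02,0.045,0,0,0,0],
    [0.035,0.089,0,0,0,0],
    [0.045,0.129,0,0,0,0.043],
    [0.052,0.17,0,0,0,0.085],
    [0.055,0.211,0,0,0,0.126],
    [0.055,0.253,0,0,0,0.168],
    [0.051,0.294,0,0,0,0.21],
    [0.044,0.335,0,0,0,0.251],
    [0.033,0.374,0,0,0,0.293],
    [0.018,0.413,0,0,0,0.335],
    [0.009,0.432,0,0,0,0.355],
    [0.009,0.432,0,0,0,0.355]
  ]
}}

```text
time_s: 4.25
tool_pos: [0.4682, -0.0212, 0.0847]
ee_rot: [0.577, 0.817, 0.0, 0.001]
contact_force: [-0.2, 0.1, 0.7]
gripper_width: 0.0005
finger_force: 0.0
```

```bash
python3 - <<'E'
from h import *
from station import r
s=r.snapshot("wrist"); pickle.dump(s,open("w3.pkl","wb"))
sc=r.snapshot("scene"); pickle.dump(sc,open("sc3.pkl","wb"))
im=np.hstack([cv2.resize(s["image"],(400,300)),cv2.resize(sc["image"][190:320,200:390],(400,300))])
cv2.imwrite("pics/w3.png",im[:,:,::-1])
st=r.state(); x0=Ro.from_quat(st["ee_rot"]).as_matrix()[:2,0];print(st["time_s"],st["tool_pos"],st["contact_force"],"yaw",np.degrees(np.arctan2(x0[1],x0[0])))
E
```

```text
4.35 [ 0.4679326  -0.02172605  0.08457413] [-0.02595097  0.34926321 -0.72197529] yaw 109.58061185440411
```

View pics/w3.png

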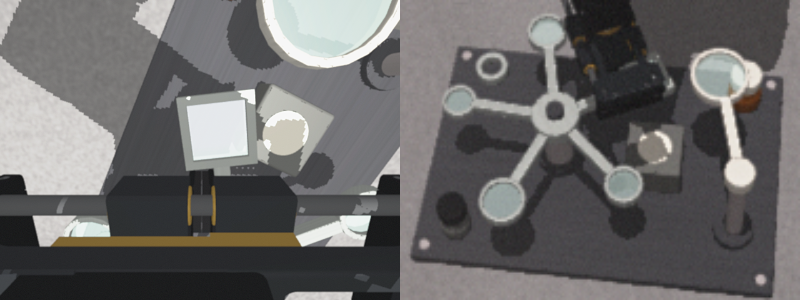

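The left half (wrist view) shows the square frame at about (217,130), near the window at (285,132). The right half (scene) shows the wheel turning as planned and nothing else touched.

```bash
python3 - <<'E'
from h import *
s=pickle.load(open("w3.pkl","rb"))
q=lambda p,z: ray(s,np.array(p)*1.6,z)[:2]
sq=np.mean([q(p,.095) for p in((178,96),(250,90),(257,163),(184,170))],0)
H=np.array([.5115,-.079]); v=sq-H; print("sq",sq,np.linalg.norm(v),np.degrees(np.arctan2(v[1],v[0])))
print("win",q((285,132),.053))
im=s["image"]; m=cv2.inRange(im,(185,180,165),(225,215,205)); 
print([(p,im[p[1],p[0]].tolist()) for p in((456,211),(456,240),(346,210),(290,160),(500,200))])
E
```

```text
sq [0.46259933 0.02292939] 0.11305253956820954 115.6293824611621
win [0.52503457 0.03508999]
[((456, 211), [205, 202, 187]), ((456, 240), [206, 201, 188]), ((346, 210), [229, 232, 235]), ((290, 160), [155, 160, 154]), ((500, 200), [180, 178, 173])]
```

```bash
python3 - <<'E'
from h import *
from station import r
st=r.state();H=np.array([.5115,-.079]);p0=st["tool_pos"][:2];R0=Ro.from_quat(st["ee_rot"])
for a in [112,108,104,100,96,92,89,87]:
    t=np.radians(a);u=np.array([np.cos(t),np.sin(t)]);n=np.array([-u[1],u[0]])
    print(a,(R0.inv().apply([*(H+.068*u+.0145*n-p0),0])/.15)[:2].round(3),round((109.6-a)/120,3))
E
```

```text
112 [-0.008  0.03 ] -0.02
108 [-0.001  0.062] 0.013
104 [0.004 0.094] 0.047
100 [0.006 0.126] 0.08
96 [0.006 0.158] 0.113
92 [0.004 0.19 ] 0.147
89 [0.001 0.215] 0.172
87 [-0.001  0.231] 0.188
```

Request:
{"fn": "move_arm", "kwargs": {
  "motion": [
    [-0.008,0.03,0,0,0,-0.02],
    [-0.001,0.062,0,0,0,0.013],
    [0.004,0.094,0,0,0,0.047],
    [0.006,0.126,0,0,0,0.08],
    [0.006,0.158,0,0,0,0.113],
    [0.004,0.19,0,0,0,0.147],
    [0.001,0.215,0,0,0,0.172],
    [0,0.225,0,0,0,0.182],
    [-0.001,0.231,0,0,0,0.188],
    [-0.001,0.231,0,0,0,0.188],
    [-0.001,0.231,0,0,0,0.188]
  ]
}}

```text
time_s: 5.27
tool_pos: [0.5001, -0.0108, 0.0841]
ee_rot: [0.726, 0.688, -0.0, -0.0]
contact_force: [-0.1, 0.4, 0.0]
gripper_width: 0.0006
finger_force: 0.3
```

```bash
python3 - <<'E'
from h import *
from station import r
s=r.snapshot("wrist"); pickle.dump(s,open("w4.pkl","wb"))
cv2.imwrite("pics/w4.png",cv2.resize(s["image"][60:290,200:507],None,fx=2.6,fy=2.6)[:,:,::-1])
st=r.state(); x0=Ro.from_quat(st["ee_rot"]).as_matrix()[:2,0];print(st["time_s"],st["tool_pos"],st["contact_force"],"yaw",np.degrees(np.arctan2(x0[1],x0[0])))
E
```

```text
5.3167 [ 0.50016657 -0.01077438  0.08413656] [-0.11713002  0.13300643 -0.10892861] yaw 86.9472907354595
```

View pics/w4.png

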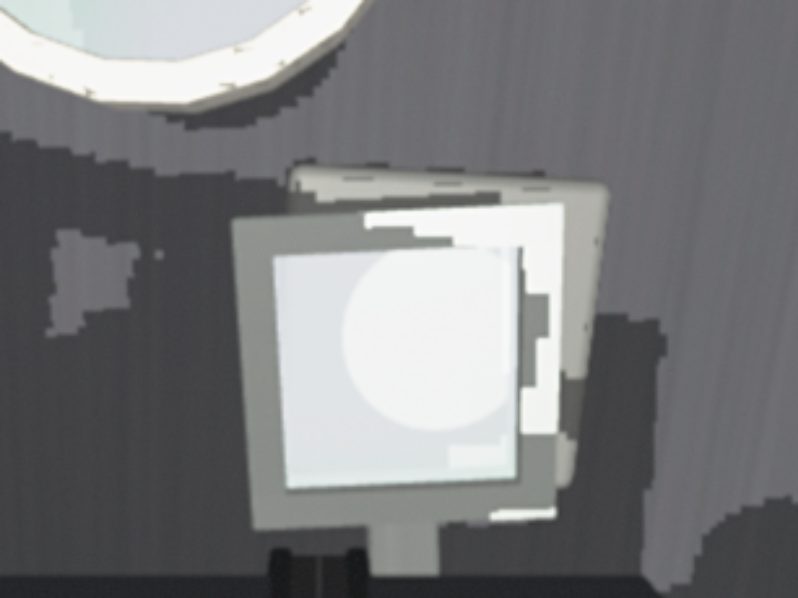

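The square frame's corners are (232,219), (564,204), (556,518) and (252,530) in this crop. The window, seen through the glass, is centred at about (436,338), so a little more push is needed.

```bash
python3 - <<'E'
from h import *
s=pickle.load(open("w4.pkl","rb"))
q=lambda p,z: ray(s,((p[0]+.5)/2.6+199.5,(p[1]+.5)/2.6+59.5),z)[:2]
C=[q(p,.095) for p in((232,219),(564,204),(556,518),(252,530))]
print("sides mm",[round(1e3*np.linalg.norm(C[i]-C[i-1]),1) for i in range(4)])
sq=np.mean(C,0)
H=np.array([.5115,-.079]); v=sq-H; print("sq",sq,np.linalg.norm(v),np.degrees(np.arctan2(v[1],v[0])))
# orientation of sides
e=(C[0]-C[3])+(C[1]-C[2]); f=(C[1]-C[0])+(C[2]-C[3]); print("orient",np.degrees(np.arctan2(e[1],e[0])),np.degrees(np.arctan2(f[1],f[0]))+90)
for p in((436,338),(342,335),(436,430)): print("win",q(p,.053))
B=[q(p,.052) for p in((292,166),(609,186))]; b=B[1]-B[0]; print("box edge",b,np.linalg.norm(b),np.degrees(np.arctan2(b[1],b[0]))+90)
from station import r
p=r.state()["tool_pos"][:2]-H; print("tool polar",np.linalg.norm(p),np.degrees(np.arctan2(p[1],p[0])))
E
```

```text
sides mm [np.float64(52.1), np.float64(52.1), np.float64(52.2), np.float64(52.4)]
sq [0.51449441 0.03428817] 0.11332773643877418 88.4859211241619
orient 89.50132610678608 89.48292814015598
win [0.52532527 0.03340393]
win [0.50581359 0.03504464]
win [0.52498    0.01363589]
box edge [ 0.06315126 -0.00711995] 0.06355136241479631 83.56738455986299
tool polar 0.06916055538716269 99.43166866199668
```

Request:
{"fn": "move_arm", "kwargs": {
  "motion": [
    [0.002,0.012,0,0,0,0.012],
    [0.004,0.024,0,0,0,0.024],
    [0.006,0.034,0,0,0,0.036],
    [0.007,0.041,0,0,0,0.044],
    [0.007,0.041,0,0,0,0.044],
    [0.007,0.041,0,0,0,0.044]
  ]
}}

```text
time_s: 5.82
tool_pos: [0.5067, -0.0102, 0.0841]
ee_rot: [0.757, 0.654, 0.0, 0.0]
contact_force: [-0.7, 0.3, -0.9]
gripper_width: 0.0001
finger_force: 0.2
```

```bash
python3 - <<'E'
from h import *
from station import r
s=r.snapshot("wrist"); pickle.dump(s,open("w5.pkl","wb"))
cv2.imwrite("pics/w5.png",cv2.resize(s["image"][60:290,200:507],None,fx=2.6,fy=2.6)[:,:,::-1])
st=r.state(); x0=Ro.from_quat(st["ee_rot"]).as_matrix()[:2,0];print(st["time_s"],st["tool_pos"],st["contact_force"],"yaw",np.degrees(np.arctan2(x0[1],x0[0])))
E
```

```text
5.8667 [ 0.50672181 -0.01013697  0.08411493] [-0.26478216  0.72086395 -0.07980893] yaw 81.66134087298119
```

View pics/w5.png

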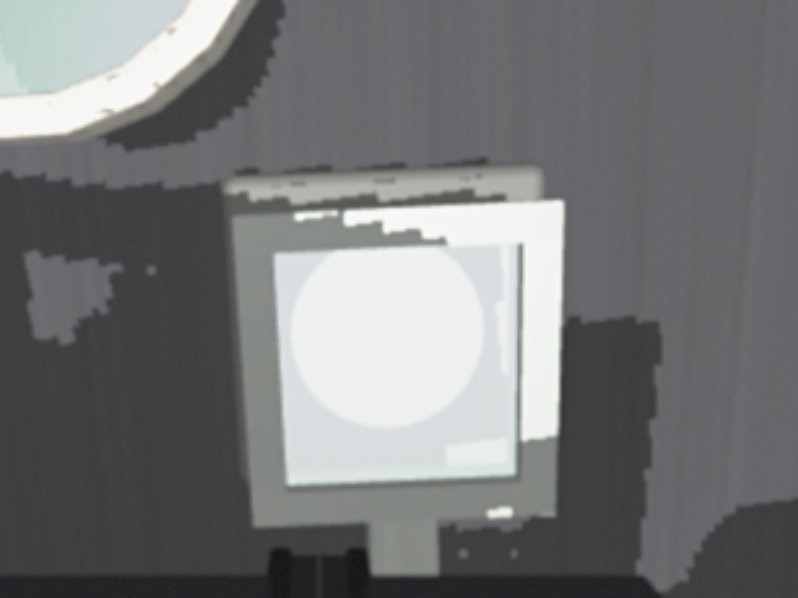

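The window is now centred at about (388,332) in the crop, with the frame corners at (232,215), (564,201), (556,515) and (252,527).

```bash
cat > chk.py <<'E'
from h import *
s=pickle.load(open("w5.pkl","rb"))
q=lambda p,z: ray(s,((p[0]+.5)/2.6+199.5,(p[1]+.5)/2.6+59.5),z)[:2]
C=[q(p,.095) for p in((232,215),(564,201),(556,515),(252,527))]
sq=np.mean(C,0); H=np.array([.5115,-.079]); v=sq-H; print("sq",sq,np.linalg.norm(v),np.degrees(np.arctan2(v[1],v[0])))
e=(C[0]-C[3])+(C[1]-C[2]); f=(C[1]-C[0])+(C[2]-C[3]); print("orient",np.degrees(np.arctan2(e[1],e[0])),np.degrees(np.arctan2(f[1],f[0]))+90)
w=(q((291,332),.053)+q((485,332),.053))/2; print("win",w, np.linalg.norm(q((291,332),.053)-q((485,332),.053)), "diff",(w-sq))
B=[q(p,.052) for p in((224,182),(543,167))]; b=B[1]-B[0]; print("box edge",np.linalg.norm(b),np.degrees(np.arctan2(b[1],b[0]))+90)
E
python3 chk.py
```

```text
sq [0.52518376 0.033782  ] 0.11360909244017979 83.0821576663983
orient 84.20337944503696 84.09727903501731
win [0.52610602 0.03403491] 0.040308075174813086 diff [0.00092226 0.0002529 ]
box edge 0.06367165893950812 84.30430525601398
```

The holder is centred to within about 1 mm, and its orientation matches the light box's. Next I back off, lift, and go round to the loupe.

Request:
{"fn": "move_arm", "kwargs": {
  "motion": [
    [0,-0.04,0,0,0,0],
    [0,-0.1,0,0,0,0],
    [0,-0.14,-0.05,0,0,0],
    [0,-0.14,-0.2,0,0,0],
    [0,-0.14,-0.4,0,0,0],
    [0,-0.14,-0.6,0,0,0],
    [0,-0.14,-0.75,0,0,0],
    [0,-0.14,-0.8,0,0,0],
    [0,-0.14,-0.8,0,0,0]
  ]
}}

```text
time_s: 6.62
tool_pos: [0.4866, -0.0072, 0.2063]
ee_rot: [0.757, 0.654, 0.001, 0.002]
contact_force: [-0.6, -0.9, -0.6]
gripper_width: 0.0004
finger_force: 0.0
```

```bash
python3 - <<'E'
from h import *
from station import r
st=r.state(); x0=Ro.from_quat(st["ee_rot"]).as_matrix()[:2,0];print(st["time_s"],st["tool_pos"],"yaw",np.degrees(np.arctan2(x0[1],x0[0])))
print(togo(st,[.538,.157,.204]))
E
```

```text
6.6167 [ 0.48659325 -0.00717914  0.20631907] yaw 81.6383227428222
[1.133 0.18  0.016]
```

Request:
{"fn": "move_arm", "kwargs": {
  "motion": [
    [0.05,0.01,0,0,0,-0.04],
    [0.15,0.02,0,0,0,-0.09],
    [0.25,0.04,0,0,0,-0.145],
    [0.36,0.05,0,0,0,-0.2],
    [0.47,0.07,0,0,0,-0.255],
    [0.58,0.09,0,0,0,-0.31],
    [0.69,0.11,0,0,0,-0.365],
    [0.8,0.13,0,0,0,-0.42],
    [0.9,0.14,0,0,0,-0.475],
    [0.97,0.15,0,0,0,-0.53],
    [1,0.16,0,0,0,-0.57],
    [1,0.16,0,0,0,-0.6]
  ]
}}

```text
time_s: 7.62
tool_pos: [0.5303, 0.1389, 0.2019]
ee_rot: [0.225, 0.974, -0.0, -0.002]
contact_force: [-0.7, -0.9, 0.5]
gripper_width: 0.0003
finger_force: 0.0
```

Request:
{"fn": "move_arm", "kwargs": {
  "motion": [
    [0,0,0,0,0,-0.04],
    [0,0,0,0,0,-0.09],
    [0,0,0,0,0,-0.14],
    [0,0,0,0,0,-0.19],
    [0,0,0,0,0,-0.24],
    [0,0,0,0,0,-0.28],
    [0,0,0,0,0,-0.291],
    [0,0,0,0,0,-0.291],
    [0,0,0,0,0,-0.291]
  ]
}}

```text
time_s: 8.37
tool_pos: [0.5307, 0.1378, 0.203]
ee_rot: [-0.074, 0.997, 0.0, -0.001]
contact_force: [0.2, -1.1, -0.2]
gripper_width: 0.0003
finger_force: 0.0
```

```bash
python3 - <<'E'
from h import *
from station import r
st=r.state(); x0=Ro.from_quat(st["ee_rot"]).as_matrix()[:2,0];print(st["time_s"],st["tool_pos"],"yaw",np.degrees(np.arctan2(x0[1],x0[0])),st["joints"].round(2))
print(togo(st,[.538,.160,.112]))
s=r.snapshot("wrist"); pickle.dump(s,open("w6.pkl","wb"))
cv2.imwrite("pics/w6.png",s["image"][:,:,::-1])
E
```

```text
8.3667 [0.53067025 0.13782202 0.20303767] yaw -171.55258243446264 [ 0.05  0.45  1.65  0.    1.05 -1.67]
[-0.071  0.139  0.607]
```

View pics/w6.png

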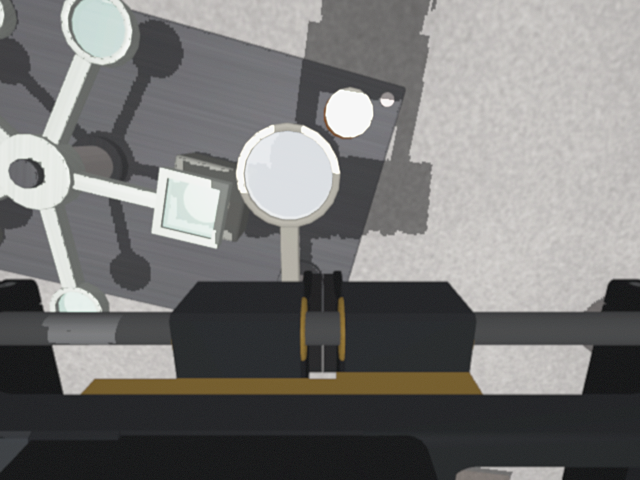

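The loupe's arm at (290,250) is left of the fingers at (322,300), and its lens is at (289,175). The square holder is still over the window. I go 22 mm to the right and then down.

Request:
{"fn": "move_arm", "kwargs": {
  "motion": [
    [-0.03,0.05,0,0,0,0],
    [-0.071,0.139,0.02,0,0,0],
    [-0.071,0.139,0.12,0,0,0],
    [-0.071,0.139,0.26,0,0,0],
    [-0.071,0.139,0.4,0,0,0],
    [-0.071,0.139,0.52,0,0,0],
    [-0.071,0.139,0.59,0,0,0],
    [-0.071,0.139,0.607,0,0,0],
    [-0.071,0.139,0.607,0,0,0],
    [-0.071,0.139,0.607,0,0,0]
  ]
}}

```text
time_s: 9.25
tool_pos: [0.5397, 0.1604, 0.1137]
ee_rot: [-0.074, 0.997, 0.0, 0.001]
contact_force: [1.4, -1.1, 0.5]
gripper_width: 0.0006
finger_force: 0.0
```

```bash
cat >> h.py <<'E'
P=np.array([.6056,.1266]); W=np.array([.5255,.0345])
def lens(s,guess,z=.132):
    """ring's outer circle by Hough, near a guessed world xy"""
    g=cv2.GaussianBlur(cv2.cvtColor(s["image"],cv2.COLOR_RGB2GRAY),(3,3),0)
    c=proj(s,[*guess,z]); rad=np.linalg.norm(proj(s,[guess[0],guess[1]+.034,z])-c)
    hs=cv2.HoughCircles(g,cv2.HOUGH_GRADIENT_ALT,1,5,param1=120,param2=.6,minRadius=int(.65*rad),maxRadius=int(1.12*rad))
    out=[]
    for h in ([] if hs is None else hs[0]):
        if np.linalg.norm(h[:2]-c)<1.2*rad:
            X=ray(s,h[:2],z)[:2]; v=X-P; out.append((X.round(4).tolist(),round(float(h[2]/rad*34),1),round(float(np.linalg.norm(v)),4),round(float(np.degrees(np.arctan2(v[1],v[0]))),2)))
    return c.round(0),out
E
python3 - <<'E'
from h import *
from station import r
st=r.state();R0=Ro.from_quat(st["ee_rot"]);m=R0.as_matrix();a0=np.degrees(np.arctan2(m[1,0],m[0,0]))
print(st["time_s"],st["tool_pos"],a0,st["contact_force"])
for n in("w1","w6"): print(n,lens(pickle.load(open(n+".pkl","rb")),(.484,.108)))
s=r.snapshot("wrist"); print(lens(s,(.484,.108)))
p0=st["tool_pos"][:2]
for a in(-171.4,-167,-162,-157,-152,-147,-143,-140,-138):
    t=np.radians(a);u=np.array([np.cos(t),np.sin(t)]);n=np.array([-u[1],u[0]])
    print(a,(R0.inv().apply([*(P+.062*u-.0145*n-p0),0])/.15)[:2].round(3),round((a0-a)/120,3))
E
```

```text
9.25 [0.539652   0.16035471 0.11367814] -171.45800133473813 [ 1.38333026 -1.12274593  0.54796866]
w1 (array([388., 175.]), [([0.4826, 0.1081], 31.7, 0.1244, -171.46)])
w6 (array([287., 175.]), [([0.4841, 0.1101], 28.4, 0.1226, -172.28), ([0.4841, 0.1101], 33.5, 0.1226, -172.28)])
(array([212., 169.]), [([0.4834, 0.1108], 30.9, 0.1232, -172.64), ([0.4814, 0.1087], 27.4, 0.1255, -171.8), ([0.5139, 0.0765], 34.1, 0.1045, -151.32), ([0.484, 0.12], 31.3, 0.1218, -176.89), ([0.484, 0.12], 23.2, 0.1218, -176.89)])
-171.4 [ 0.012 -0.192] -0.0
-167 [ 0.018 -0.224] -0.037
-162 [ 0.022 -0.26 ] -0.079
-157 [ 0.023 -0.297] -0.12
-152 [ 0.021 -0.334] -0.162
-147 [ 0.015 -0.371] -0.204
-143 [ 0.008 -0.4  ] -0.237
-140 [ 0.002 -0.421] -0.262
-138 [-0.003 -0.435] -0.279
```

Request:
{"fn": "move_arm", "kwargs": {
  "motion": [
    [0.004,-0.06,0,0,0,0],
    [0.008,-0.13,0,0,0,0],
    [0.012,-0.19,0,0,0,0],
    [0.018,-0.224,0,0,0,-0.037],
    [0.022,-0.26,0,0,0,-0.079],
    [0.023,-0.297,0,0,0,-0.12],
    [0.021,-0.334,0,0,0,-0.162],
    [0.015,-0.371,0,0,0,-0.204],
    [0.008,-0.4,0,0,0,-0.237],
    [0.002,-0.421,0,0,0,-0.262],
    [-0.003,-0.435,0,0,0,-0.279],
    [-0.003,-0.435,0,0,0,-0.279]
  ]
}}

```text
time_s: 10.3
tool_pos: [0.5494, 0.0942, 0.1134]
ee_rot: [-0.358, 0.934, -0.0, 0.0]
contact_force: [0.7, -0.0, 0.5]
gripper_width: 0.0001
finger_force: 0.0
```

```bash
python3 - <<'E'
from h import *
from station import r
s=r.snapshot("wrist"); pickle.dump(s,open("w7.pkl","wb"))
st=r.state();m=Ro.from_quat(st["ee_rot"]).as_matrix()
print(st["time_s"],st["tool_pos"],np.degrees(np.arctan2(m[1,0],m[0,0])),st["contact_force"])
for a in(-140,-137,-134):
  t=np.radians(a); print(lens(s,P+.122*np.array([np.cos(t),np.sin(t)])))
cv2.imwrite("pics/w7.png",s["image"][:,:,::-1])
E
```

```text
10.35 [0.54933656 0.09444218 0.11338039] -138.1006196194465 [0.2393821  0.24965234 0.04844688]
(array([296., 179.]), [([0.5132, 0.0438], 28.8, 0.1241, -138.11), ([0.5132, 0.0438], 34.3, 0.1241, -138.11), ([0.5179, 0.0327], 24.7, 0.1285, -133.05)])
(array([280., 179.]), [([0.5132, 0.0438], 28.7, 0.1241, -138.11), ([0.5132, 0.0438], 34.1, 0.1241, -138.11)])
(array([264., 180.]), [([0.5132, 0.0438], 28.5, 0.1241, -138.11), ([0.5132, 0.0438], 33.9, 0.1241, -138.11)])
```

Hough gives the lens ring with the right radius (34 mm) at (0.513, 0.044), angle −138.1°, so about 7° is left.

```bash
python3 - <<'E'
from h import *
from station import r
st=r.state();R0=Ro.from_quat(st["ee_rot"]);m=R0.as_matrix();a0=np.degrees(np.arctan2(m[1,0],m[0,0]))
p0=st["tool_pos"][:2]
for d in(2,4,6,6.8):
    t=np.radians(d);c,s=np.cos(t),np.sin(t);p=np.array([[c,-s],[s,c]])@(p0-P)+P
    print(d,(R0.inv().apply([*(p-p0),0])/.15)[:2].round(3),-d/120)
E
```

```text
2 [ 0.003 -0.015] -0.016666666666666666
4 [ 0.005 -0.03 ] -0.03333333333333333
6 [ 0.007 -0.045] -0.05
6.8 [ 0.008 -0.051] -0.056666666666666664
```

Request:
{"fn": "move_arm", "kwargs": {
  "motion": [
    [0.003,-0.015,0,0,0,-0.017],
    [0.005,-0.03,0,0,0,-0.033],
    [0.007,-0.041,0,0,0,-0.045],
    [0.008,-0.049,0,0,0,-0.055],
    [0.008,-0.051,0,0,0,-0.057],
    [0.008,-0.051,0,0,0,-0.057]
  ]
}}

```text
time_s: 10.85
tool_pos: [0.5531, 0.0889, 0.113]
ee_rot: [-0.413, 0.911, 0.0, -0.0]
contact_force: [-1.8, 0.3, -0.6]
gripper_width: 0.0004
finger_force: 0.2
```

```bash
python3 - <<'E'
from h import *
from station import r
s=r.snapshot("wrist"); pickle.dump(s,open("w8.pkl","wb"))
st=r.state();m=Ro.from_quat(st["ee_rot"]).as_matrix()
print(st["time_s"],st["tool_pos"],np.degrees(np.arctan2(m[1,0],m[0,0])),st["contact_force"])
print(lens(s,W), proj(s,[*W,.053]))
cv2.imwrite("pics/w8.png",cv2.resize(s["image"][60:290,200:507],None,fx=2.6,fy=2.6)[:,:,::-1])
E
```

```text
10.9 [0.55315426 0.08901842 0.1130597 ] -131.17990070061268 [-1.6965893  -0.23124755  0.3759259 ]
(array([281., 178.]), [([0.5222, 0.035], 28.9, 0.1239, -132.3), ([0.5222, 0.035], 34.3, 0.1239, -132.3), ([0.5276, 0.0251], 25.6, 0.128, -127.56), ([0.5196, 0.0362], 27.3, 0.1248, -133.57), ([0.5275, 0.0442], 23.9, 0.1135, -133.49), ([0.5141, 0.0426], 23.5, 0.1242, -137.42)]) [295.35883741 162.0629279 ]
```

Request:
{"fn": "move_arm", "kwargs": {
  "motion": [
    [0.001,-0.004,0,0,0,-0.005],
    [0.002,-0.009,0,0,0,-0.01],
    [0.002,-0.009,0,0,0,-0.01],
    [0.002,-0.009,0,0,0,-0.01]
  ]
}}

```text
time_s: 11.23
tool_pos: [0.5541, 0.0881, 0.113]
ee_rot: [-0.423, 0.906, -0.0, 0.0]
contact_force: [-0.2, 0.6, -0.1]
gripper_width: 0.0005
finger_force: 0.3
```

```bash
python3 - <<'E'
from h import *
from station import r
s=r.snapshot("wrist"); pickle.dump(s,open("w9.pkl","wb"))
st=r.state();m=Ro.from_quat(st["ee_rot"]).as_matrix()
print(st["time_s"],st["tool_pos"],np.degrees(np.arctan2(m[1,0],m[0,0])),st["contact_force"])
print(lens(s,W), proj(s,[*W,.053]))
E
```

```text
11.2833 [0.55411024 0.08809089 0.11303955] -129.93226699022608 [0.16900029 0.23631484 1.00520711]
(array([288., 177.]), [([0.5241, 0.0337], 29.4, 0.1236, -131.27), ([0.5241, 0.0337], 34.4, 0.1236, -131.27), ([0.5144, 0.0388], 34.4, 0.1266, -136.09), ([0.5144, 0.0388], 28.2, 0.1266, -136.09), ([0.5144, 0.0388], 23.5, 0.1266, -136.09), ([0.5241, 0.0337], 26.2, 0.1236, -131.27)]) [299.61637589 161.51237982]
```

The lens is within 1.5 mm of the window, and most of that is radial. I back off and lift for a check from above.

Request:
{"fn": "move_arm", "kwargs": {
  "motion": [
    [0,0.04,0,0,0,0],
    [0,0.1,0,0,0,0],
    [0,0.15,-0.05,0,0,0],
    [0,0.15,-0.2,0,0,0],
    [0,0.15,-0.4,0,0,0],
    [0,0.15,-0.6,0,0,0],
    [0,0.15,-0.8,0,0,0],
    [0,0.15,-0.95,0,0,0],
    [0,0.15,-1,0,0,0],
    [0,0.15,-1,0,0,0],
    [0,0.15,-1,0,0,0]
  ]
}}

```text
time_s: 12.2
tool_pos: [0.5359, 0.1028, 0.2626]
ee_rot: [-0.423, 0.906, 0.0, -0.0]
contact_force: [0.0, -0.3, -0.4]
gripper_width: 0.0004
finger_force: 0.0
```

```bash
python3 - <<'E'
from h import *
from station import r
s=r.snapshot("wrist"); pickle.dump(s,open("w10.pkl","wb"))
st=r.state();print(st["time_s"],st["tool_pos"],st["contact_force"])
print(lens(s,W)); c=proj(s,[*W,.09]);print("centre px",c)
x,y=int(c[0])-100,max(int(c[1])-75,0); x=max(x,0)
print("crop",x,y)
cv2.imwrite("pics/w10.png",cv2.resize(s["image"][y:y+150,x:x+200],None,fx=4,fy=4,interpolation=cv2.INTER_CUBIC)[:,:,::-1])
E
```

```text
12.25 [0.53541532 0.10276673 0.26168031] [ 0.37176107  0.32664685 -1.17993693]
(array([276., 155.]), [([0.5258, 0.033], 30.7, 0.1229, -130.45)])
centre px [281.27415067 152.42941732]
crop 181 77
```

View pics/w10.png

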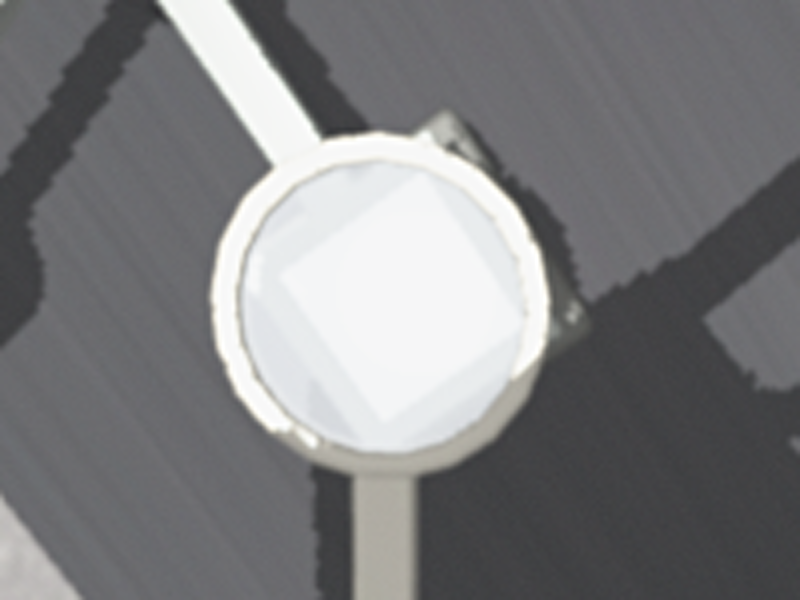

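The lens ring is centred at about (380,303) in the crop. The square holder's opening shows through it, with corners (281,275), (429,172), (524,313) and (385,424).

```bash
python3 - <<'E'
from h import *
s=pickle.load(open("w10.pkl","rb"))
q=lambda p,z: ray(s,((p[0]+.5)/4+180.5,(p[1]+.5)/4+76.5),z)[:2]
L=q((380,303),.131); print("lens",L,"W-L",W-L,"diam",np.linalg.norm(q((211,303),.131)-q((549,303),.131)))
C=[q(p,.092) for p in((281,275),(429,172),(524,313),(385,424))]
print("sq",np.mean(C,0),[round(1e3*np.linalg.norm(C[i]-C[i-1]),1) for i in range(4)])
print("lens vs sq",L-np.mean(C,0), "lens tangential err",(W-L)@np.array([.755,-.656]))
E
```

```text
lens [0.52413203 0.03288326] W-L [0.00136797 0.00161674] diam 0.06757514946986366
sq [0.52406039 0.03392894] [np.float64(40.2), np.float64(40.5), np.float64(36.9), np.float64(41.0)]
lens vs sq [ 7.16378286e-05 -1.04568581e-03] lens tangential err -2.7766458626770697e-05
```

```bash
python3 -c "
from station import r
print(r.sign_off())"
```

```text
the job is handed in; nothing more can be done
None
```

The job is handed in: by my last measurements the square holder sits within about 1.5 mm of the window's centre and the loupe's lens within about 2 mm, and the arm finished clear of everything about 12 s into the 64 s limit.

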